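Set up the bench finishing machine and start a batch of castings

ROBOT

A 6-joint arm with a two-finger parallel gripper is mounted at the origin on the work surface. World frame = base frame: x ahead of the robot, y to its left, z up, the work surface at z = 0. Lengths are in m, angles in rad, forces in N, time in s.
With the tool pointing down it reaches from about 0.225 to 0.875 m from the base axis. Payload 3.4 kg.
Tool frame: the origin (TCP) lies on the centre line of the jaws, within the pads' length; the fingertips stand 17 mm ahead of it and the grasp point (between the pads) lies 2 mm behind it (env.tips_ahead is the z of the fingertips in the tool frame, in m); z points along the fingers, y is the line along which they close (so a half turn about z gives the same grasp; the last joint's range is limited). The gripper opens to 85 mm and grips with 20 to 120 N. Pads are 22 mm wide; open, the fingers measure 114 mm over their backs; the gripper's body (76 mm by 85 mm) begins 54 mm behind the grasp point. The pads swing forward as they close: fully open they stand 13 mm farther back than shut.
Start: joints at [-1.435, 0.276, 1.505, -0, 1.361, -0.121], TCP at [0.146, -0.556, 0.248] pointing down, gripper open.
Joint ranges: [-2.89, 2.89], [-0.75, 2.08], [0.22, 2.7], [-1.18, 4.32], [0.11, 2.71], [-2.7, 2.7]. Speed limits (rad/s): [2.57, 2.57, 3.14, 3.14, 3.14, 3.14].

INTERFACE

Orientations are given as a unit quaternion [x, y, z, w].
In Python, from bench import env gives the robot as it stands. The module is installed in compiled form; this text tells all that it offers. Calls block until the motion is done:
- env.move_to(position, orientation): joint-space move of the TCP to a pose.
- env.line_to(position, orientation=None, v=0.15, contact_N=None): straight line of the TCP; orientation=None keeps the orientation; v is the mean speed in m/s. With contact_N (N) it stops when the force on the tool has changed by that much, and returns True; else False.
- env.movej(angles): joint-space move.
- env.move_gripper(opening): opening from 0.0 (shut) to 1.0 (fully open); the grip force is fixed at half the most; returns when the fingers have stopped.
- env.hold(seconds).
- env.inverse_kinematics(position, orientation): joint angles nearest the present ones, or None.
- env.state(): the state.
- env.read_camera(name): name is "side" or "top"; returns a dict with "image" (480x640x3 uint8, red, green, blue), "range_z" (480x640 float32, m along the optical axis (not along the pixel's ray), 0 where there is no reading), "fx", "fy", "cx", "cy" (pixels), "k1" (the pictures are not rectified: a ray, as slopes to the right and down, at radius r is drawn at 1 + k1 r^2 times it, then the intrinsics apply), "R" (3x3) and "t" (3): a world point X has camera coordinates R X + t. Camera axes: x right, y down, z forward; pixel columns grow to the right and rows downward; lengths in m; the calibration is good to about 2 mm. A picture is of the moment at which its call begins.
A pose or a line that the arm cannot do raises env.PlanningError and nothing moves.
- env.hand_in(): hands the job in; it is judged then, once.
The state is a dict: "time": time; "qpos": joint angles; "qvel": joint speeds; "joint_efforts": joint torques, N m; "tool_pos": TCP position; "eef_rot": TCP orientation; "contact_force": force on the tool from outside, world axes, zero at the start; "moment": the same for the moment, N m; "gripper_width": opening from 0.0 (shut) to 1.0 (fully open); "grip_force": force on a finger pad.
Only numpy, scipy, OpenCV 4.12 (cv2) and the standard library are available. Lean on these libraries where they do the work, as an engineer would, in place of code of your own. Each camera call takes 0.05 s, during which the arm holds its last target. There are 200 camera calls.

TASK

Get the finishing machine running with this batch: first push the empty blue bowl down onto the splined drive shaft, rocking it until the teeth mesh and it sits fully home, then put every metal casting on the bench into the bowl and set the clear lid squarely on it. Only then flip the toggle switch over to on (away from the robot), and leave the other things on the bench where they are.

Things in the scene. Friction and masses are not known exactly. Their poses are not given: they have to be found in the camera images.
- drive_seat (a point): centre of the flat round steel flange on which the bowl sits (80 mm across, 55 mm above the bench), on a grey drive head 190 x 300 x 45 mm; the flange is 45 mm to +y of the head's middle. The axes are the drive head's (z up, x away from the robot)
- shaft_nose (a point): tip of the splined shaft, 32 mm above the flange, same axes. 6 straight teeth, 36 mm over the teeth, stand from the flange to 22 mm above it; then a bare nose tapers from 22 to 10 mm across. The shaft is fixed and does not turn; how its teeth are turned differs from start to start and is not given by these axes
- bowl_grip (a point): centre of the black upright fin in the middle of the loose blue bowl, 60 mm above the bowl's underside, on its axis; z is up. Fin 48 mm long (its x), 18 mm wide (its y, the width to grip), 40 mm high, standing on a round column 48 mm across whose top is 40 mm above the underside. Bowl 190 mm across, 180 inside, 90 high (the fin ends 10 mm below the rim), floor 5 mm thick, about 0.45 kg
- bowl_bore (a point): mouth of the bore at the middle of the bowl's underside, same axes. The bore has 6 splines that fit the shaft with about 2 mm play sideways and 5 degrees of turn. If they do not mesh, the bowl stops about 19 mm too high; turning it to and fro by up to 30 degrees under a light push finds the mesh. Home, the underside lies flat on the flange
- lid_grip (a point): centre of the red knob (26 mm across, 36 mm high) of the clear round lid, 32 mm above the lid's underside; z is up. Lid 194 mm across with a red rim, 0.16 kg: a 6 mm plate over a locating disc 168 mm across and 8 mm deep that drops into the bowl's mouth with 6 mm play; the plate then lies on the bowl's rim, this point 54 mm above that of the fin
- buckle_c (a point): brass buckle frame, 62 mm long (its x), 38 mm wide (its y, the width to grip), 16 mm thick, with a 44 x 20 mm opening; this point is its middle, half-way up; z is up. It may be absent (None)
- pull_c (a point): copper drawer pull, 64 mm long (its x), 18 mm wide (its y, the width to grip), 26 mm high, a bar on two feet; this point is its middle, half-way up; z is up. It may be absent (None)
- rosette_c (a point): round brass rosette, 54 mm across, 22 mm high; its rim is upright for the lowest 10 mm and its top tapers in; this point is its middle, half-way up; z is up. It may be absent (None)
- escutcheon_c (a point): steel escutcheon bar, 60 mm long (its x), 20 mm wide with a round boss 28 mm wide in the middle (its y, the width to grip), 16 mm high; this point is its middle, half-way up; z is up. It may be absent (None)
- crank_c (a point): copper crank lever, 64 mm long (its x), 18 mm high: a round head 30 mm across at its -x end (reaching to its middle) and a bar 16 mm wide (its y) to the +x end; fingers across its middle close on 16 to 28 mm; this point is its middle, half-way up; z is up. It may be absent (None)
- switch (a joint): toggle switch on the drive head: 0 = off, leaning towards the robot (the head's -x), 1.0 rad = on, leaning away (+x). It pivots 67 mm above the bench about the head's y axis, lever 80 mm long with a red ball 26 mm across; it moves at about 1 N and stays where it is left
- switch_tip (a point): centre of the red ball at the switch's end; it is on the right (-y) side of the drive head, 157 mm from the shaft's axis
- brush_black: wooden brush with black bristles, 140 x 32 x 28 mm; not part of the job. Origin at its underside
- brush_brown: wooden brush with brown bristles, 140 x 32 x 28 mm; not part of the job. Origin at its underside
- loupe: black eye loupe, 40 mm wide, 32 mm tall; not part of the job. Origin at its underside
- graver: graver with a wooden handle, about 120 mm long; not part of the job. Origin at its underside
- wax_block: dark brown wax block, 90 x 35 x 22 mm; not part of the job. Origin at its underside
- canister: aluminium canister, 70 mm wide, 78 mm tall; not part of the job. Origin at its underside
Not all that is in view belongs to the job. There is more than one size of the part that bears bowl_grip; the job needs the largest.

How it is judged:
By the outcome, as a careful person would: the job done as asked, in the order asked, and still so for the second after the job is handed in, with the robot touching nothing.
Of buckle, pull, rosette, escutcheon, crank only 3 to 5 are there at a start; the rules pass over those that are not, and their reading is None.
At some moment in a run one of buckle, pull, rosette, escutcheon, crank may be knocked a few centimetres aside while the robot is not near it.
It also fails if it takes over 210 s, if anything falls off the work surface, if the arm or the gripper's body presses on something with over 40 N, if the wrist force passes 120 N, or if a joint passes its speed limit or range.

## Working session

There is one attempt and no reset: what is moved stays moved. The work goes in short steps, each a Python script; the robot and the scene stay as the last script left them, time stands still between calls to the robot, and variables do not carry over. Pictures are saved under pics/ and viewed, at most 14 in all, crops included, and the job is handed in when it is done.

```bash
mkdir -p pics
cat > h.py <<'E'
import numpy as np, cv2
from bench import env
from scipy.spatial.transform import Rotation as Rn
def cap(n):
    return env.read_camera(n)
def save(c,name,crop=None,scale=1):
    im=c["image"][:,:,::-1]
    if crop: x0,y0,x1,y1=crop; im=im[y0:y1,x0:x1]
    if scale!=1: im=cv2.resize(im,None,fx=scale,fy=scale,interpolation=cv2.INTER_CUBIC)
    cv2.imwrite("pics/"+name+".png",im)
def und(c,uv):
    K=np.array([[c["fx"],0,c["cx"]],[0,c["fy"],c["cy"]],[0,0,1.]])
    # model: d = s(1+k1 s^2)
    return cv2.undistortPoints(np.asarray(uv,float).reshape(-1,1,2),K,np.array([c["k1"],0,0,0.])).reshape(-1,2)
def plane(c,uv,z):
    s=und(c,uv); R=np.array(c["R"]);t=np.array(c["t"])
    d=np.c_[s,np.ones(len(s))]@R; o=-R.T@t
    return o+d*((z-o[2])/d[:,2])[:,None]
def cloud(c):
    h,w=c["range_z"].shape
    u,v=np.meshgrid(np.arange(w),np.arange(h))
    s=und(c,np.c_[u.ravel(),v.ravel()]); Z=c["range_z"].ravel()
    P=np.c_[s*Z[:,None],Z]; X=(P-np.array(c["t"]))@np.array(c["R"])
    X[Z<=0]=np.nan
    return X.reshape(h,w,3)
def proj(c,X):
    P=np.atleast_2d(X)@np.array(c["R"]).T+c["t"]; s=P[:,:2]/P[:,2:]
    s=s*(1+c["k1"]*(s**2).sum(1,keepdims=True))
    return s*[c["fx"],c["fy"]]+[c["cx"],c["cy"]]
def down(yaw):  # tool z down, tool y (closing) at angle yaw+90 from world x; tool x along yaw
    return (Rn.from_euler('z',yaw)*Rn.from_euler('x',np.pi)).as_quat()
E
python3 - <<'E'
from h import *
for n in("top","side"):
    c=cap(n); save(c,n+"0"); print(n,c["fx"],c["k1"],np.round(-np.array(c["R"]).T@c["t"],3),np.round(c["R"],2).tolist(),(c["range_z"]>0).mean())
print(env.state(),env.tips_ahead)
E
```

```text
top 580.2897836863402 0.054050557630832344 [0.239 0.    1.399] [[0.01, -1.0, -0.01], [-0.97, -0.01, -0.23], [0.23, 0.01, -0.97]] 0.9959309895833334
side 585.0314119965724 0.023062178328474493 [0.458 1.007 1.011] [[-1.0, -0.07, -0.02], [-0.03, 0.67, -0.74], [0.06, -0.74, -0.67]] 0.9959895833333333
{'time': 0.1, 'qpos': array([-1.43500130e+00,  2.76537504e-01,  1.50598103e+00,  2.64513776e-05,
        1.36070907e+00, -1.20991596e-01]), 'qvel': array([ 3.66542436e-05, -4.22944942e-04, -3.92688323e-03,  2.35026786e-03,
       -7.30364461e-04,  7.99974878e-04]), 'joint_efforts': array([ 1.23607380e-03, -4.17699766e+01, -2.46406156e+01, -3.01962755e-04,
        5.71888435e-03,  8.66695302e-06]), 'tool_pos': array([ 0.14598436, -0.55571369,  0.24753307]), 'eef_rot': array([ 9.91768919e-01,  1.28038056e-01,  6.88159292e-06, -8.17551632e-04]), 'contact_force': array([-0.32121209, -0.47886459,  0.01347222]), 'moment': array([ 0.00821195, -0.05548225, -0.01608866]), 'grip_force': 0.0, 'gripper_width': 1.002049636804534} 0.017
```

View pics/top0.png

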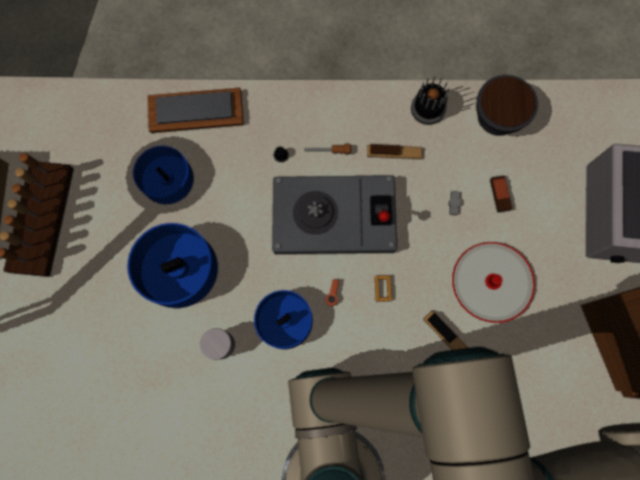

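View pics/side0.png

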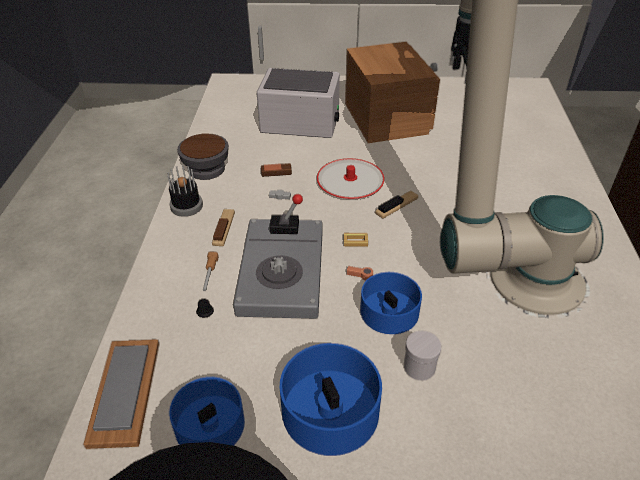

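Top view:
- **Large blue bowl candidates:** (172,265), (163,174) and (284,320). The first is the biggest.
- **Drive shaft and switch:** the shaft is at (316,210) and the red ball at (384,215).
- **Lid:** its knob is at (494,282).
- **Castings:** buckle (384,288), crank (334,292), grey escutcheon (455,203). The brown block at (501,194) looks like the wax. The arm hides part of the bench.

Next I measure these and make a close crop.

```bash
cat >> h.py <<'E'
def hsv(c): return cv2.cvtColor(c["image"],cv2.COLOR_RGB2HSV)
def circ(P):  # least squares circle of xy points
    A=np.c_[2*P[:,:2],np.ones(len(P))]; s=np.linalg.lstsq(A,(P[:,:2]**2).sum(1),rcond=None)[0]
    return s[:2],np.sqrt(s[2]+s[0]**2+s[1]**2)
def rect(P):  # min area rect of xy points -> centre, long axis yaw, dims
    (x,y),(a,b),t=cv2.minAreaRect((P[:,:2]*1000).astype(np.float32)); t=np.radians(t)
    if b>a: a,b,t=b,a,t+np.pi/2
    return np.array([x,y])/1000,(t+np.pi/2)%np.pi-np.pi/2,(a,b)
def hull(m): # distortion-free mask pixels
    v,u=np.nonzero(m); return np.c_[u,v]
E
python3 - <<'E'
from h import *
for n in("top","side"):
    c=cap(n); X=cloud(c); H=hsv(c); 
    blue=(H[...,0]>100)&(H[...,0]<130)&(H[...,1]>120)
    k,l,s,ce=cv2.connectedComponentsWithStats(blue.astype(np.uint8))
    for i in range(1,k):
        if s[i,4]<800: continue
        m=(l==i); Q=X[m]; hz=np.nanpercentile(Q[:,2],99)
        top=Q[Q[:,2]>hz-0.005]; print(n,"blue",ce[i].round(),s[i,4],"h",hz.round(3),circ(top))
        x,y,w,h=s[i,:4]; sub=np.zeros_like(m); sub[y:y+h,x:x+w]=1
        blk=sub&(H[...,2]<45)&(X[...,2]>0.5*hz)
        kk,ll,ss,cc=cv2.connectedComponentsWithStats(blk.astype(np.uint8))
        if kk>1:
            j=1+np.argmax(ss[1:,4]); B=X[ll==j]; print("  fin",cc[j].round(),ss[j,4],rect(B),np.nanmax(B[:,2]), np.nanmedian(B[:,2]))
    red=((H[...,0]<6)|(H[...,0]>174))&(H[...,1]>170)&(H[...,2]>90)
    k,l,s,ce=cv2.connectedComponentsWithStats(red.astype(np.uint8))
    for i in range(1,k):
        if s[i,4]>30: Q=X[l==i]; print(n,"red",ce[i].round(1),s[i,4],np.nanmedian(Q,0).round(4),np.nanmax(Q[:,2]).round(3))
    print("bench z",np.nanmedian(X[...,2][(np.abs(X[...,2])<.02)]))
    # head top at z 45, flange z 55
    hd=(np.abs(X[...,2]-.045)<.006)&(X[...,0]>.25)
    k,l,s,ce=cv2.connectedComponentsWithStats(hd.astype(np.uint8)); j=1+np.argmax(s[1:,4]);print(n,"head",ce[j],rect(X[l==j]))
    fl=(np.abs(X[...,2]-.055)<.004)
    k,l,s,ce=cv2.connectedComponentsWithStats(fl.astype(np.uint8)); 
    for i in range(1,k):
        if s[i,4]>150: print(n,"flange",ce[i].round(),s[i,4],np.nanmean(X[l==i],0))
    if n=="top": save(c,"crop1",(260,130,560,340),2.6)
E
```

```text
top blue [163. 174.] 2564 h 0.066 (array([0.70228598, 0.42147984]), np.float64(0.06281681554923024))
  fin [148. 161.] 288 (array([0.7252746, 0.4491705]), np.float64(-0.6510958151521065), (126.61701965332031, 64.95735168457031)) 0.06772951166257106 0.04640505684663979
top blue [172. 265.] 5628 h 0.093 (array([0.47391112, 0.37780831]), np.float64(0.09129630113817869))
  fin [143. 253.] 444 (array([0.49150735, 0.43741895]), np.float64(-0.2788486787817277), (167.8611297607422, 64.93948364257812)) 0.08716043779785414 0.06385350194333256
top blue [283. 319.] 2594 h 0.066 (array([0.35068491, 0.11701102]), np.float64(0.06411187895887345))
  fin [283. 319.] 87 (array([0.35076221, 0.11727241]), np.float64(-0.944701735324236), (33.284698486328125, 12.617976188659668)) 0.06212800586068927 0.05515882854394901
top red [383.1 215.7] 63 [ 0.5725 -0.1076  0.1482] 0.155
top red [493.6 280.9] 148 [ 0.4449 -0.3747  0.046 ] 0.056
bench z 0.00025860143370750135
top head [332.20285982 214.05946813] (array([0.60728717, 0.00195877]), np.float64(-1.550354191470098), (299.27081298828125, 191.01112365722656))

[... 713 characters left out ...]
[207. 413.] 217 (array([0.70419543, 0.42343253]), np.float64(0.8607734785719066), (33.64794921875, 14.82906436920166)) 0.059015113692963986 0.05190482298629306
side red [350.4 173.6] 134 [ 0.4481 -0.3708  0.0322] 0.055
side red [321.3 183.9] 32 [ 0.5359 -0.3399  0.0154] 0.019
side red [297.2 198.9] 68 [ 0.5754 -0.1036  0.145 ] 0.154
bench z 0.0005796822724938316
side head [280.21757035 266.02608099] (array([0.60959039, 0.00315668]), np.float64(-1.552402066641017), (302.7305603027344, 189.9302520751953))
side flange [404.  19.] 160 [ 0.24216741 -1.45264556  0.05509459]
side flange [279. 271.] 480 [0.60733741 0.0544221  0.05495809]
side flange [200. 387.] 174 [0.72606351 0.37435977 0.05512154]
```

View pics/crop1.png

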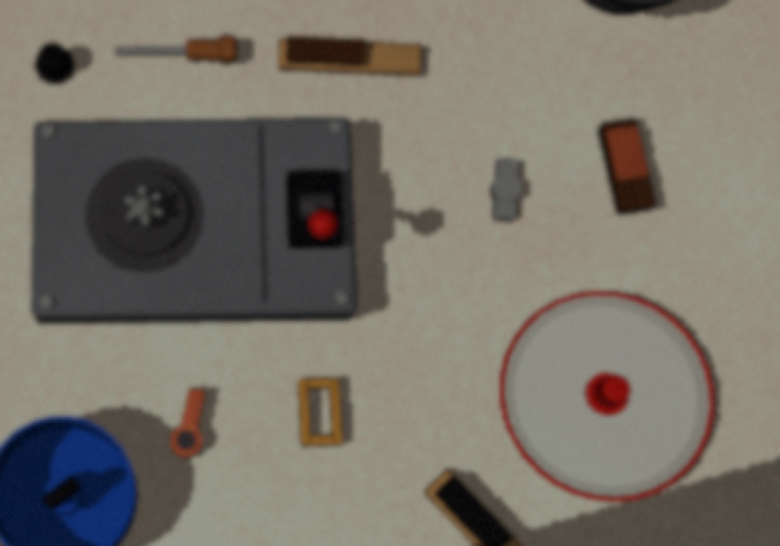

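The crop shows the loupe, graver, two brushes, a grey escutcheon with a boss at crop (508,190), the wax block (630,165), the crank (190,425), the buckle (322,412) and the lid knob (608,393). The shaft star is at (143,205). The bowls measure 190, 130 and 130 mm across, so the one at top px (172,265) is the right one. I'll go and grip its fin.

Run:
```python
from h import *
s=env.state(); env.line_to(np.array(s["tool_pos"])+[0,0,.08])
q=down(1.987)
env.move_gripper(0.6)
env.move_to([.475,.379,.25],q)
c=cap("top"); save(c,"top1"); c2=cap("side"); save(c2,"side1")
env.line_to([.475,.379,.10],q)
print(env.line_to([.475,.379,.062],q,v=.05,contact_N=6),env.state()["tool_pos"])
env.move_gripper(0)
s=env.state(); print(s["gripper_width"],s["grip_force"],s["tool_pos"],s["contact_force"],s["moment"],s["qpos"],s["time"])
```

```text
False [0.47522264 0.37912431 0.06214594]
0.20078864108462555 59.415709376335144 [0.47549916 0.37924883 0.062527  ] [ 0.93682882 -0.58861967  2.26217095] [-0.01168011 -0.04270956  0.05315415] [ 5.58960544e-01  4.76878591e-01  1.68945320e+00 -1.04219166e-04
  9.73861798e-01  1.42764554e-01] 7.3333
```

View pics/top1.png

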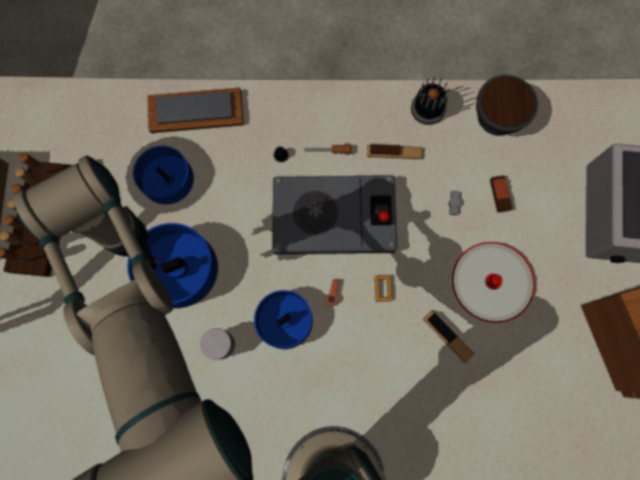

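The castings present are buckle, crank and escutcheon. The pull and rosette are absent, since the area the arm had hidden now shows only a brush. The fin is gripped (17 mm), so I carry the bowl to the shaft and feel for contact.

Run:
```python
from h import *
q=down(1.987)
env.line_to([.4755,.3792,.27],q)
s=env.state(); print("lift",s["gripper_width"],s["contact_force"])
T=np.array([.6081,.0484])
env.move_to([*T,.27],q)
env.line_to([*T,.17],q,v=.1); f0=env.state()["contact_force"]
print(env.line_to([*T,.112],q,v=.03,contact_N=8))
env.hold(.3)
s=env.state(); print(s["tool_pos"],s["contact_force"]-f0,s["moment"],s["gripper_width"],s["time"],s["qpos"])
```

```text
lift 0.20295679997247457 [ 0.20238076 -0.80239139 -3.83032252]
True
[0.60805227 0.04840698 0.1364279 ] [-0.40358995  0.40289353 10.1126218 ] [-0.01851829 -0.00474985 -0.00794259] 0.20109483060844235 12.8 [-3.45868205e-02  4.06593568e-01  1.59641063e+00  1.40449551e-05
  1.13886959e+00 -4.50757090e-01]
```

It stopped 19 mm high on the tooth tops. I'll turn it under a light push.

Run:
```python
from h import *
T=np.array([.6081,.0484]); f0=np.array([0,0,-3.8])
y0=1.987; z=.1364; zc=.135; done=False
seq=list(np.radians(np.r_[np.arange(0,33,3),np.arange(30,-33,-3)]))
for d in seq:
    env.line_to([*T,zc],down(y0+d),v=.05)
    s=env.state(); fz=s["contact_force"][2]+3.8
    if s["tool_pos"][2]<.1352 and fz<5:
        print("drop?",np.degrees(d)); r=env.line_to([*T,.130],down(y0+d),v=.02,contact_N=10); p=env.state()["tool_pos"][2]
        print(r,p)
        if p<.132: done=True;break
    if fz<6: zc=max(zc-.0007,.130)
    if fz>20: zc+=.0005
    print(round(np.degrees(d)),s["tool_pos"].round(4),fz.round(1),s["moment"].round(2),round(zc,4))
s=env.state(); print(done,s["tool_pos"],s["contact_force"],s["gripper_width"],s["time"])
```

```text
0 [0.6081 0.0484 0.1364] 10.7 [ 0.01  0.45 -0.04] 0.135
3 [0.6083 0.0483 0.1364] 10.0 [-0.06  0.38  0.07] 0.135
6 [0.6085 0.0483 0.1365] 9.9 [-0.01  0.36  0.05] 0.135
9 [0.6086 0.0483 0.1365] 9.5 [-0.02  0.32  0.09] 0.135
12 [0.6087 0.0482 0.1365] 9.6 [-0.02  0.28  0.09] 0.135
15 [0.6088 0.0483 0.1365] 9.5 [-0.01  0.28  0.08] 0.135
18 [0.6088 0.0484 0.1364] 9.0 [-0.02  0.27  0.05] 0.135
21 [0.6089 0.0484 0.1365] 8.6 [0.   0.2  0.03] 0.135
24 [0.6089 0.0485 0.1365] 8.2 [0.07 0.17 0.04] 0.135
27 [0.609  0.0485 0.1364] 9.7 [0.08 0.19 0.01] 0.135
30 [0.6091 0.0487 0.1364] 9.1 [ 0.14  0.16 -0.04] 0.135
30 [0.6091 0.0487 0.1363] 8.8 [ 0.21  0.16 -0.04] 0.135
27 [0.6091 0.0484 0.1364] 10.2 [0.04 0.14 0.02] 0.135
24 [0.6091 0.0483 0.1364] 9.8 [ 0.03  0.16 -0.09] 0.135
21 [0.6091 0.0482 0.1365] 10.2 [-0.05  0.16 -0.1 ] 0.135
18 [0.6092 0.0482 0.1365] 10.4 [-0.06  0.16 -0.09] 0.135
15 [0.6093 0.0482 0.1365] 8.7 [-0.04  0.14 -0.1 ] 0.135
12 [0.6093 0.0481 0.1365] 10.1 [-0.07  0.1  -0.07] 0.135
9 [0.6094 0.0481 0.1365] 9.8 [-0.1   0.02 -0.1 ] 0.135
6 [0.6095 0.0482 0.1365] 10.5 [-0.04 -0.   -0.08] 0.135
3 [0.6096 0.0482 0.1364] 9.3 [-0.07 -0.04 -0.06] 0.135
0 [0.6097 0.0481 0.1364] 10.1 [-0.19 -0.11 -0.06] 0.135
-3 [0.6098 0.0482 0.1363] 10.1 [-0.15 -0.32 -0.05] 0.135
-6 [0.61   0.0481 0.1362] 9.4 [-0.22 -0.51  0.04] 0.135
-9 [0.6098 0.0482 0.1357] 7.2 [-0.19 -0.81  0.07] 0.135
drop? -12.000000000000002
False 0.12919866925236556
True [0.60803328 0.04827431 0.12919867] [ 4.99817437 -1.72314339 -6.49074435] 0.20185060278522887 19.7
```

It meshes at about −12°. Now I press it home, with a light rock.

Run:
```python
from h import *
T=np.array([.6081,.0484]); y=1.987-np.radians(12)
for k,(zz,d) in enumerate([(.126,0),(.123,2),(.120,-2),(.116,0)]):
    r=env.line_to([*T,zz],down(y+np.radians(d)),v=.02,contact_N=18)
    s=env.state(); print(r,s["tool_pos"],s["contact_force"],s["moment"].round(2))
for d in (2,-2,0):
    env.line_to([*T,.116],down(y+np.radians(d)),v=.02,contact_N=22)
env.hold(.3); s=env.state(); print(s["tool_pos"],s["contact_force"],s["moment"],s["gripper_width"],s["time"])
```

```text
False [0.60813035 0.04830642 0.12580141] [ 4.38774362 -1.18216123 -4.94004265] [-0.32 -0.91 -0.1 ]
False [0.60852971 0.04819563 0.12323336] [ 4.52824384 -2.08987755 -3.79186711] [-0.4  -0.93 -0.06]
False [0.60790549 0.04850122 0.11989338] [ 3.87497269 -0.89097394 -3.15535553] [-0.27 -0.82 -0.01]
True [0.6084994  0.04835422 0.1175604 ] [-0.57395382  0.16447237  4.19722769] [0.01 0.06 0.16]
[0.60843693 0.04831155 0.11752177] [ 1.35265096 -1.0049806   5.81275926] [-0.21475324 -0.19659981  0.04990007] 0.20248344820255137 21.9583
```

The bowl is home: the TCP is at .1175, exactly as predicted. I release it and measure the castings.

```bash
cat >> h.py <<'E'
def castings():
    out={}
    for n in("top","side"):
        c=cap(n); X=cloud(c); m=(X[...,2]>.006)&(X[...,2]<.035)&(X[...,0]>.3)&(X[...,0]<.8)&(abs(X[...,1])<.45)
        m=cv2.morphologyEx(m.astype(np.uint8),cv2.MORPH_OPEN,np.ones((2,2)))
        k,l,s,ce=cv2.connectedComponentsWithStats(m)
        for i in range(1,k):
            if s[i,4]<60: continue
            Q=X[l==i]; r=rect(Q)
            if 40<r[2][0]<80 and r[2][1]<50:
                col=c["image"][l==i].mean(0).round(); print(n,ce[i].round(),s[i,4],r[0].round(4),round(r[1],3),np.round(r[2]),"zmax",np.nanpercentile(Q[:,2],90).round(3),col,"mean",np.nanmean(Q,0)[:2].round(4))
E
python3 - <<'E'
from h import *
env.move_gripper(0.5)
s=env.state(); p=s["tool_pos"]; q=s["eef_rot"]
env.line_to([p[0],p[1],.28],q)
env.move_to([.45,.33,.28],q)
castings()
c=cap("side"); X=cloud(c); H=hsv(c); save(c,"side2")
b=(H[...,0]>100)&(H[...,0]<130)&(H[...,1]>120)&(np.hypot(X[...,0]-.608,X[...,1]-.048)<.12)
Q=X[b]; hz=np.nanpercentile(Q[:,2],99); t=Q[Q[:,2]>hz-.005]; print(hz,circ(t)); A=np.linalg.lstsq(np.c_[t[:,:2]-t[:,:2].mean(0),np.ones(len(t))],t[:,2],rcond=None)[0]; print(A,env.state()["time"])
E
```

```text
top [455. 204.] 205 [ 0.6425 -0.2987] -0.273 [61. 29.] zmax 0.018 [91. 89. 86.] mean [ 0.64   -0.2973]
top [322. 254.] 62 [0.5125 0.0306] -1.546 [59.  3.] zmax 0.019 [78. 75. 68.] mean [0.5126 0.0315]
top [384. 289.] 270 [ 0.4276 -0.1191] 0.06 [61. 41.] zmax 0.018 [117.  88.  51.] mean [ 0.4266 -0.119 ]
top [334. 295.] 215 [0.4186 0.0027] -0.405 [64. 16.] zmax 0.021 [105.  62.  47.] mean [0.4122 0.0015]
side [281. 194.] 148 [ 0.6427 -0.2983] -0.113 [57. 38.] zmax 0.018 [130. 126. 122.] mean [ 0.6411 -0.2915]
side [205. 308.] 184 [0.765  0.1365] 1.098 [47. 29.] zmax 0.033 [27. 25. 25.] mean [0.7674 0.1447]
side [389. 309.] 151 [0.3526 0.1449] 1.504 [77. 33.] zmax 0.033 [ 32.  62. 115.] mean [0.3542 0.131 ]
side [211. 424.] 203 [0.6976 0.4219] 1.023 [42. 19.] zmax 0.029 [18. 39. 76.] mean [0.6978 0.431 ]
0.14711502653972477 (array([0.60816208, 0.04837851]), np.float64(0.09177017576018948))
[0.00028934 0.00116092 0.14498015] 24.9417
```

View pics/side2.png

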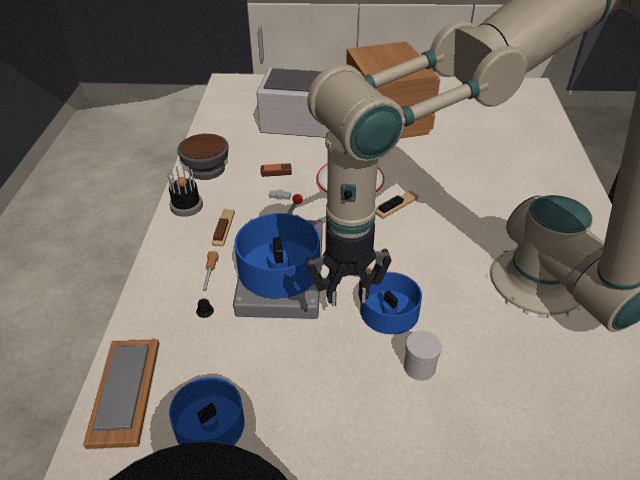

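The bowl sits level on the flange with its rim at 145 mm, and the fin is visible at (278,250). Next I localise the castings by colour in the top view and pick the buckle.

```bash
cat >> h.py <<'E'
B=np.array([.0011,.0006])   # top camera bias against the mean of both cameras
def find(name,near,c=None,rad=.08):
    c=c or cap("top"); X=cloud(c); H=hsv(c); d=np.hypot(X[...,0]-near[0],X[...,1]-near[1])<rad
    h,s=H[...,0].astype(int),H[...,1]
    z=X[...,2]
    if name=="buckle": m=(h>=13)&(h<30)&(s>110)
    if name=="crank": m=((h<13)|(h>176))&(s>110)
    if name=="escutcheon": m=(z>.007)
    m=m&d&(z>-.004)&(z<.04)
    k,l,st,ce=cv2.connectedComponentsWithStats(m.astype(np.uint8)); j=1+np.argmax(st[1:,4]); l=l==j
    Q=np.c_[X[l][:,:2]+B,X[l][:,2]]; r=rect(Q)
    # principal axis directed from thick to thin end
    a=np.array([np.cos(r[1]),np.sin(r[1])]); 
    u=(Q[:,:2]-r[0])@a
    if np.mean(u)>0: a=-a
    print(name,ce[j].round(1),st[j,4],"rect",r[0].round(4),round(r[1],3),np.round(r[2],1),"thin dir",a.round(2),"z90",np.nanpercentile(Q[:,2],90).round(3),"t",env.state()["time"])
    return r[0],r[1]
C=np.array([.6081,.0484])
def near_yaw(y,ref):  # equivalent half turn nearest ref
    return y+np.pi*np.round((ref-y)/np.pi)
E
python3 - <<'E'
from h import *
c=cap("top")
find("crank",[.412,.002],c);find("escutcheon",[.642,-.298],c);p,y=find("buckle",[.428,-.119],c)
save(c,"crop2",(300,180,480,330),4)
E
```

```text
crank [332.6 293.3] 197 rect [0.4189 0.0077] -0.055 [61.3 29.4] thin dir [ 1.   -0.05] z90 0.021 t 24.9917
escutcheon [454.  202.7] 206 rect [ 0.6438 -0.2944] -0.266 [58.9 26.6] thin dir [ 0.96 -0.26] z90 0.019 t 24.9917
buckle [382.9 288.1] 259 rect [ 0.4304 -0.1165] 0.028 [58.6 39.9] thin dir [1.   0.03] z90 0.019 t 24.9917
```

View pics/crop2.png

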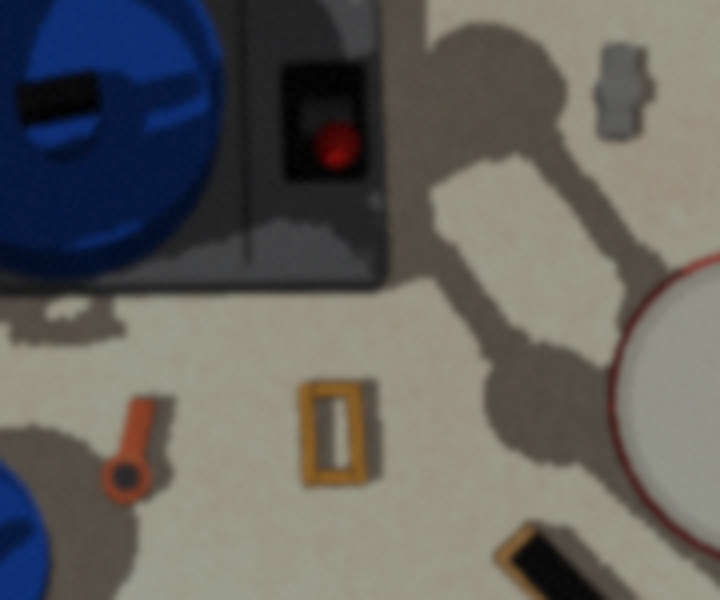

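In the crop the crank head is at (127,480) with its bar end at (143,398), the buckle centre is at (334,433), and the escutcheon centre is at (625,91), tilted slightly. I cast these as rays onto their top planes and grasp the buckle.

```bash
cat >> h.py <<'E'
def ctop(c,uv,z): return plane(c,np.atleast_2d(uv),z)[:,:2]+B
def cmask(c,name,near,rad=.08,z=.014):
    """colour mask -> pixels cast on plane z; returns rect and xy points"""
    H=hsv(c); h,s=H[...,0].astype(int),H[...,1]
    m=((h>=13)&(h<30)&(s>110)) if name=="buckle" else (((h<13)|(h>176))&(s>110))
    v,u=np.nonzero(m); P=ctop(c,np.c_[u,v],z); k=np.hypot(*(P-near).T)<rad
    mm=np.zeros(m.shape,np.uint8); mm[v[k],u[k]]=1
    n,l,st,ce=cv2.connectedComponentsWithStats(mm); j=1+np.argmax(st[1:,4])
    v,u=np.nonzero(l==j); P=ctop(c,np.c_[u,v],z); return rect(P),P
def place(yaw,d,z=.108,r=.054,opn=.6):
    t=C+r*np.array([np.cos(d),np.sin(d)]); q=down(yaw)
    env.move_to([*t,.26],q); env.line_to([*t,z],q,v=.12); env.move_gripper(opn); env.hold(.2)
    env.line_to([*t,.26],q)
def grab(p,yaw,z,opn=.9):
    q=down(yaw); env.move_gripper(opn); env.move_to([*p,.22],q); env.line_to([*p,z+.04],q)
    r=env.line_to([*p,z],q,v=.05,contact_N=8); env.move_gripper(0); s=env.state()
    print("grab",r,s["tool_pos"].round(4),"w mm",round(85*s["gripper_width"],1),s["grip_force"].round(1),s["time"])
    env.line_to([*p,.22],q); return env.state()["gripper_width"]*85
E
python3 - <<'E'
from h import *
c=cap("top")
(b,y,dm),P=cmask(c,"buckle",[.43,-.118]); print("buckle",b.round(4),round(y,3),np.round(dm,1))
f=lambda x,y:[300+(x+.5)/4-.5,180+(y+.5)/4-.5]
a=ctop(c,[f(127,480),f(143,398),f(625,91),f(618,42),f(627,140),f(334,433)],.016); print(a.round(4)); (k,ky,kd),P=cmask(c,"crank",[.412,.002]); print("crank",k.round(4),ky,kd)
w=grab(b,y,.019)
if w>25: place(y,np.pi)
c=cap("top"); save(c,"crop3",(230,130,410,310),4)
E
```

```text
buckle [ 0.4304 -0.1159] 0.006 [57.7 38.3]
[[ 0.4014  0.0075]
 [ 0.4507 -0.0018]
 [ 0.6437 -0.2984]
 [ 0.6753 -0.2953]
 [ 0.6124 -0.2983]
 [ 0.4303 -0.1161]]
crank [0.4191 0.0075] -0.05490679166832724 (60.9947624206543, 29.170778274536133)Traceback (most recent call last):
  File "<stdin>", line 6, in <module>
  File "h.py", line 89, in grab
    print("grab",r,s["tool_pos"].round(4),"w mm",round(85*s["gripper_width"],1),s["grip_force"].round(1),s["time"])
                                                                                ^^^^^^^^^^^^^^^^^^^^^
AttributeError: 'float' object has no attribute 'round'
```

```bash
sed -i 's/s\["grip_force"\].round(1),/round(float(s["grip_force"]),1),/' h.py
python3 - <<'E'
from h import *
s=env.state(); p=s["tool_pos"]; print(p,85*s["gripper_width"],s["grip_force"],s["time"])
y=.006; env.line_to([p[0],p[1],.24],down(y)); s=env.state(); print(85*s["gripper_width"],s["grip_force"])
if 85*s["gripper_width"]>25: place(y,np.pi)
c=cap("top"); save(c,"crop3",(230,130,410,310),3)
E
```

```text
[ 0.43066675 -0.11605822  0.01968214] 35.92696460259721 59.99377727508545 29.7417
36.18814236463508 59.63997960090637
```

View pics/crop3.png

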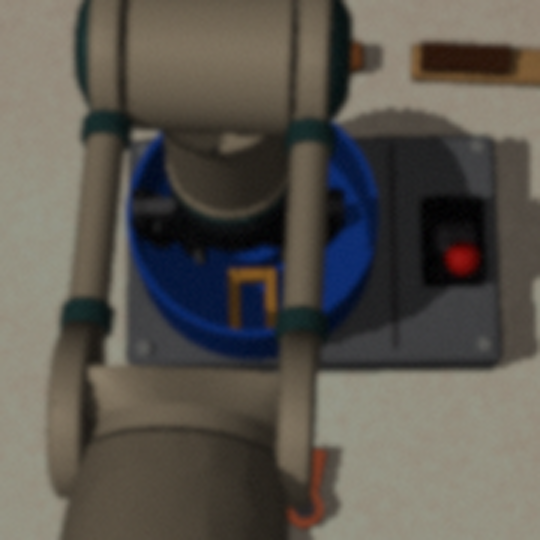

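The buckle is in the bowl at crop (252,297). I re-measure the crank with the arm parked clear.

Run:
```python
from h import *
env.move_to([.40,-.30,.28],down(-.3))
c=cap("top"); (k,ky,kd),P=cmask(c,"crank",[.42,.004]); print("crank",k.round(4),ky,np.round(kd,1),env.state()["time"])
save(c,"crop4",(310,265,360,315),10)
```

```text
crank [0.4191 0.0075] -0.05490679166832724 [61.3 29.2] 36.8083
```

View pics/crop4.png

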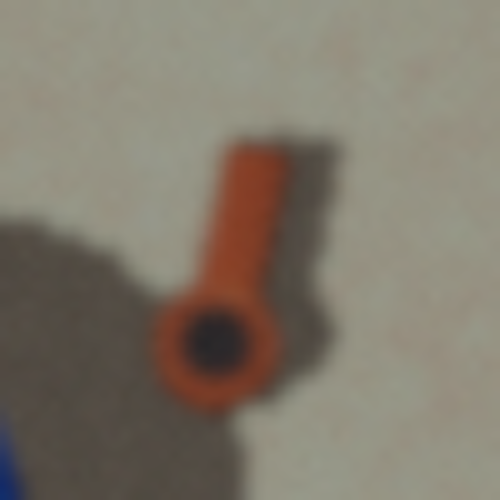

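The crank hasn't moved: head at (217,343), bar end at (258,148) in the crop. I take the crank, then the escutcheon.

Run:
```python
from h import *
w=grab([.4285,.0024],-.2,.020,.6)
if 10<w<30:
    place(-.5,-.5,r=.062,opn=.45)
    env.move_to([.40,.20,.30],down(.5))
    c=cap("top"); save(c,"crop5a",(230,150,400,280),3); save(c,"crop5",(435,180,475,225),10)
    find("escutcheon",[.643,-.297],c)
    H=hsv(c); cv2.imwrite("pics/x.png",np.hstack([cv2.imread("pics/crop5a.png")[:390], cv2.resize(cv2.imread("pics/crop5.png"),(280,390))]))
```

```text
grab False [0.4288 0.0023 0.0205] w mm 14.1 59.7 40.7917
escutcheon [462.9 219.5] 217 rect [ 0.6019 -0.3132] -0.046 [59.7 25.6] thin dir [ 1.   -0.05] z90 0.019 t 47.6333
```

View pics/x.png

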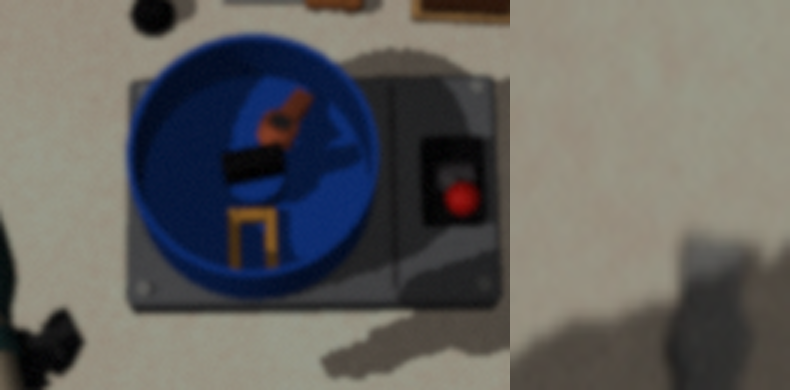

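The bowl holds the buckle and crank. The escutcheon has been knocked aside to about px (463,220), so I look at it again closely.

Run:
```python
from h import *
env.move_to([.40,.33,.28],down(.8))
c=cap("top"); save(c,"crop6",(435,190,495,250),8)
```

```text
(no output)
```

View pics/crop6.png

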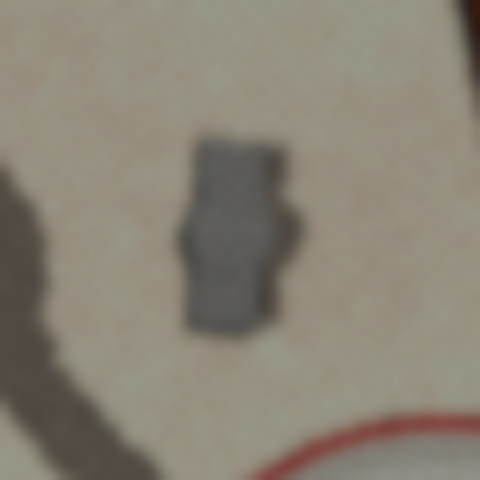

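Escutcheon: boss centre at crop (232,236), ends at (235,140) and (226,332), lying almost along x.

Run:
```python
from h import *
c=cap("top"); p=ctop(c,[463.5,219.1],.014)[0]; print(p)
w=grab(p,-.046,.019,.7)
if 15<w<35:
    place(.62,.62,r=.056,opn=.6,z=.112)
    env.move_to([.40,.33,.30],down(.8))
    c=cap("top"); save(c,"a",(230,150,370,280),4); save(c,"b",(445,235,545,330),4)
    cc=cap("side"); print([x["image"].mean() for x in(c,cc)],env.state()["time"])
    a,b=cv2.imread("pics/a.png"),cv2.imread("pics/b.png"); cv2.imwrite("pics/y.png",cv2.resize(np.hstack([a[:380],b[:380]]),None,fx=.8,fy=.8))
    X=cloud(c); H=hsv(c); red=((H[...,0]<6)|(H[...,0]>174))&(H[...,1]>150)&(H[...,2]>70)
    v,u=np.nonzero(red); P=ctop(c,np.c_[u,v],.011); d=np.hypot(*(P-[.446,-.372]).T); k=(d>.08)&(d<.11); print("lid rim",circ(P[k]),k.sum())
    k=d<.04; uv=np.c_[u,v][k]; print("knob px",uv.mean(0),"cast z=.036",ctop(c,uv.mean(0),.036))
    H=hsv(cc); red=((H[...,0]<6)|(H[...,0]>174))&(H[...,1]>150)&(H[...,2]>70)
    v,u=np.nonzero(red); P=plane(cc,np.c_[u,v],.011)[:,:2]-B; d=np.hypot(*(P-[.446,-.372]).T); k=(d>.08)&(d<.11); print("side rim",circ(P[k]),k.sum())
```

```text
[ 0.60166767 -0.31560955]
grab False [ 0.602  -0.3158  0.0198] w mm 25.0 59.0 53.6667
[np.float64(103.82707573784722), np.float64(123.82301215277778)] 61.175
lid rim (array([ 0.44909417, -0.37875999]), np.float64(0.09620019781022546)) 55
knob px [495.12592593 280.77777778] cast z=.036 [[ 0.44634916 -0.37750108]]
side rim (array([ 0.44635752, -0.38401678]), np.float64(0.09654489708424453)) 70
```

View pics/y.png

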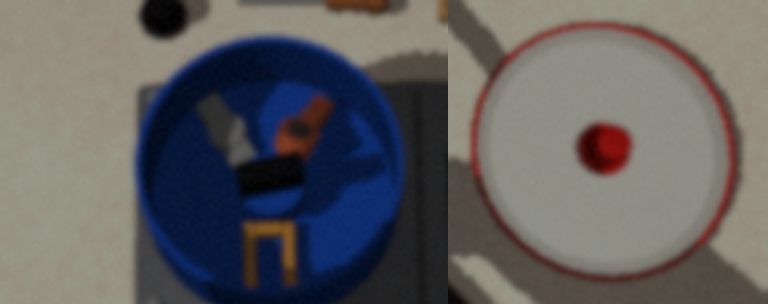

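All three castings lie in the bowl: escutcheon (228,130), crank (300,125), buckle (270,250). The lid knob is at (604,148). I'll grip the knob from two directions to centre it and place the lid.

Run:
```python
from h import *
c=cap("top"); X=cloud(c); r=np.hypot(X[...,0]-C[0],X[...,1]-C[1]); k=(r<.075)&(r>.03); print("contents zmax",np.nanpercentile(X[...,2][k],99.5))
p0=ctop(c,[493.9,281.9],.011)[0]; print("rim centre",p0)
p=np.array([.4470,-.3780])
env.move_gripper(.8); env.move_to([*p,.16],down(0.)); env.line_to([*p,.036],down(0.),v=.08,contact_N=8); env.move_gripper(0); s=env.state(); print(85*s["gripper_width"],s["tool_pos"],s["contact_force"].round(1))
env.move_gripper(.7); env.line_to([*p,.075],down(0.)); env.line_to([*p,.075],down(np.pi/2),v=.05); env.line_to([*p,.036],down(np.pi/2),v=.08,contact_N=8); env.move_gripper(0)
s=env.state(); print(85*s["gripper_width"],s["tool_pos"],s["contact_force"].round(1),s["moment"].round(2),s["time"])
env.line_to([*p,.26],down(np.pi/2),v=.12)
env.move_to([*C,.26],down(np.pi/2))
c=cap("top"); save(c,"lid"); s=env.state(); print(85*s["gripper_width"],s["tool_pos"],s["time"])
# lid rim in hand, both cameras
for n,b in(("top",B),("side",-B)):
    c=cap(n); H=hsv(c); red=((H[...,0]<6)|(H[...,0]>174))&(H[...,1]>140)&(H[...,2]>60)
    z=s["tool_pos"][2]-.036+.011; v,u=np.nonzero(red); P=plane(c,np.c_[u,v],z)[:,:2]+b; d=np.hypot(*(P-C).T); k=(d>.08)&(d<.112); print(n,circ(P[k]),k.sum(),np.ptp(P[k],0))
```

```text
contents zmax 0.10853894277448066
rim centre [ 0.44739778 -0.38136866]
24.367853532458977 [ 0.44725046 -0.37833608  0.0365023 ] [-0.4 -0.5  3.9]
24.01925998429733 [ 0.44754186 -0.37844959  0.03685877] [0.3 0.4 4.1] [ 0.05 -0.01  0.01] 69.8667
24.418107591795845 [0.60816304 0.04707038 0.25998195] 73.6
top (array([0.60971077, 0.04798965]), np.float64(0.09606922710101708)) 80 [0.15722878 0.18374322]
side (array([0.60692923, 0.04474236]), np.float64(0.09580804320280935)) 291 [0.19381979 0.19447391]
```

Run:
```python
from h import *
q=down(np.pi/2)
env.line_to([*C,.20],q,v=.1); env.hold(.2); print(env.state()["tool_pos"])
r=env.line_to([*C,.170],q,v=.03,contact_N=6); env.hold(.2); s=env.state(); print(r,s["tool_pos"],s["contact_force"].round(1),s["moment"].round(2),s["time"])
```

```text
[0.6086037  0.04839803 0.20089308]
True [0.60784189 0.04840633 0.17387581] [-0.4  0.1  5.2] [-0.04 -0.18  0.01] 75.6583
```

It seated at the predicted height (.1739). I release it and check from the side before touching the switch.

Run:
```python
from h import *
env.move_gripper(.7); env.line_to([*C,.28],down(np.pi/2),v=.1)
env.move_to([.40,-.25,.28],down(0.)); env.move_gripper(0)
for n,b in(("top",B),("side",-B)):
    c=cap(n); H=hsv(c); red=((H[...,0]<6)|(H[...,0]>174))&(H[...,1]>140)&(H[...,2]>60); X=cloud(c)
    v,u=np.nonzero(red); P=plane(c,np.c_[u,v],.148)[:,:2]+b; d=np.hypot(*(P-C).T); k=(d>.08)&(d<.112); print(n,circ(P[k]),k.sum())
    Z=X[v[k],u[k],2]; g=np.c_[P[k]-C,np.ones(k.sum())]; ok=np.abs(Z-.148)<.02; print(np.linalg.lstsq(g[ok],Z[ok],rcond=None)[0])
    kb=np.hypot(*(plane(c,np.c_[u,v],.137)[:,:2]+b-[.574,-.108]).T)<.03; uv=np.c_[u,v][kb].mean(0); print("ball",uv,plane(c,[uv],.137)[0,:2]+b)
save(c,"s5",(180,120,460,330),2.8)
print(env.state()["time"])
```

```text
top (array([0.60855795, 0.04974081]), np.float64(0.09622999169786713)) 228
[-0.00583356 -0.00523735  0.15103964]
ball [383.31764706 215.65882353] [ 0.57672184 -0.10864938]
side (array([0.60654412, 0.04515413]), np.float64(0.09605150759087792)) 311
[-0.00096193 -0.00596207  0.15146399]
ball [297.14285714 198.7012987 ] [ 0.57520576 -0.11448977]
79.375
```

View pics/s5.png

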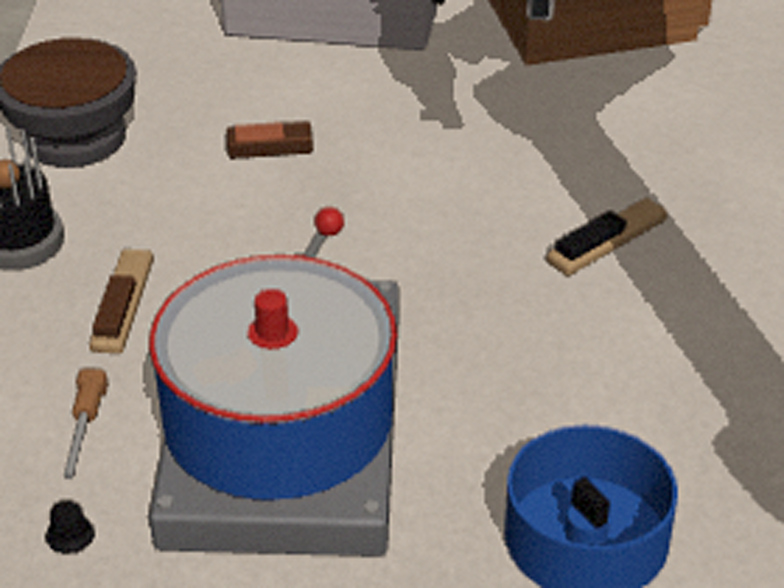

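The lid is flat on the bowl (rim level at 151 mm), and the switch still leans towards the robot. Now I flip it.

Run:
```python
from h import *
q=down(0.)
env.move_to([.51,-.113,.24],q); env.line_to([.51,-.113,.138],q,v=.1)
r=env.line_to([.665,-.110,.138],q,v=.05,contact_N=6); s=env.state(); print(r,s["tool_pos"],s["contact_force"].round(1),s["time"])
p=s["tool_pos"]; env.line_to([p[0]-.03,p[1],p[2]],q,v=.1); env.line_to([p[0]-.03,p[1],.28],q); env.move_to([.35,-.30,.30],q)
c=cap("side"); save(c,"s6",(180,120,460,330),2.8)
for n,b in(("top",B),("side",-B)):
    c=cap(n); H=hsv(c); red=((H[...,0]<6)|(H[...,0]>174))&(H[...,1]>140)&(H[...,2]>60); v,u=np.nonzero(red)
    P=plane(c,np.c_[u,v],.137)[:,:2]+b; k=np.hypot(*(P-[.63,-.111]).T)<.05; k&=np.hypot(*(P-C).T)>.115; print(n,P[k].mean(0),k.sum())
```

```text
True [ 0.62649396 -0.11055375  0.13691324] [-1.2 -0.9  1.3] 83.4
top [ 0.65054408 -0.1071198 ] 93
side [ 0.649032   -0.11136802] 79
```

View pics/s6.png

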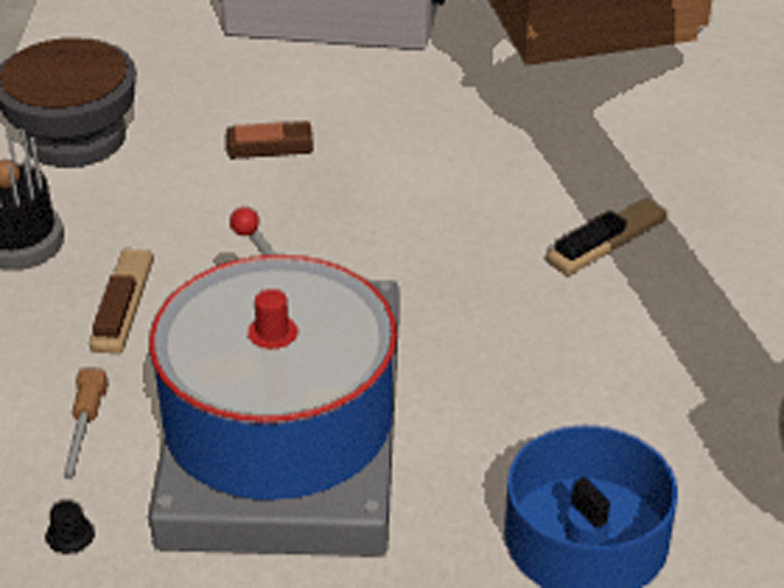

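The ball is now over on the far side at (243,220), the lid is flat, and nothing else has moved. One firmer nudge confirms the end stop, then I hand in.

Run:
```python
from h import *
q=down(0.)
env.move_to([.58,-.111,.24],q); env.line_to([.58,-.111,.138],q,v=.1)
r=env.line_to([.640,-.110,.138],q,v=.03,contact_N=10); s=env.state(); p=s["tool_pos"]; print(r,p)
env.line_to([p[0]-.03,p[1],p[2]],q,v=.1); env.line_to([p[0]-.03,p[1],.28],q); env.move_to([.35,-.30,.30],q); env.hold(.3)
c=cap("top"); H=hsv(c); red=((H[...,0]<6)|(H[...,0]>174))&(H[...,1]>140)&(H[...,2]>60); v,u=np.nonzero(red)
P=ctop(c,np.c_[u,v],.137); k=(np.hypot(*(P-[.63,-.111]).T)<.05)&(np.hypot(*(P-C).T)>.115); print(P[k].mean(0))
print(env.state()["time"],env.hand_in())
```

```text
True [ 0.62643348 -0.11011198  0.13719711]
[ 0.65057016 -0.10721805]
the job is handed in; nothing more can be done
93.175 None
```

The job is handed in, at 93 s of the 210 s allowed: the bowl is meshed and fully home, the three castings present (buckle, crank, escutcheon) are in it, the lid sits level, and the switch was then pushed over to its on stop.

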